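# Tuck the closing tab of a delivery box

## Task

Close the delivery box: with the fingertips, fold its standing hinged tab over until it lies flat, then, keeping it pressed down, push it forward so that its free edge goes fully home beneath the retaining lip and stays tucked when you let go and move clear. Only press and push: do not lift, tip or shove the box away from its place, and leave the things standing around it alone.

Things in the scene. Friction and masses are not known exactly. Their poses are not given: they have to be found in the camera images.
- delivery_box: Loose red delivery box (about 3.5 kg, held only by friction; 290 long in x, 210 wide in y, flat top 140 above the bench), with brown tape bands. On top a grey closure, centred on box y = 0: a hinged tab and a retaining lip. Origin: centre of the underside; x runs from hinge to lip, away from the robot give or take the box's yaw; z up.
- tab_hinge (a point): Centre of the tab's hinge pin (8 diameter, along the box's y, 94 long), 146 above the bench and, with the tab slid back, 75 behind the box's origin (box x = -75). It moves along box x with joint tab_slide. Its axes are the box's.
- tab_edge (a point): Middle of the free edge of the tab, 115 from the hinge. The tab is a stiff grey plate 80 wide (box y) and 4 thick. It swings in the box's xz plane; its axes: x from hinge to free edge, z out of its outer face (up when folded flat, facing the robot side when standing).
- tab_ridge (a point): Crest middle of the push ridge on the tab's outer face: 70 wide (box y), 8 thick, 14 above the face, its centre 70 from the hinge. Some 60 of bare face lies between hinge pin and ridge for the fingertips: with the tab flat, press there (face 148 above the bench) and push on the ridge's hinge side. Axes as tab_edge.
- lip_mouth (a point): On the box: middle of the lip's mouth, box x = 52, 147.5 above the bench. The lip is a bridge 112 wide (90 clear between its posts), box x = 52 to 80, underside 155 and top 159 above the bench, walled behind; a flared lead-in rises back to box x = 42, height 163. The flat tab's edge is at box x = 40 when slid back, 70 when home (18 beneath the lip).
- tab (a joint): Hinge angle of the tab (rad): 0 = flat, pointing to the lip; 1.57 = upright; more = leaning away from the lip; limits 0 and 2.3. Starts at 1.5 to 2.0. A weak spring (0.06 N m/rad about 1.75) lifts it if let go untucked: from flat back up to about 0.95, where friction stops it. Holding it flat takes about 2 N at 50 from the hinge. Tucked, it rests against the lip at 0.05 to 0.065.
- tab_slide (a joint): Travel of the tab with its hinge pin along the box's +x, towards the lip (m): 0 = back (start), 0.030 = end stop, fully home. Friction of about 3.5 N holds it where it is left.
- sanitiser: Bystander: upright white bottle, 56 diameter, 130 tall. Origin: centre of the underside.
- tape_roll: Bystander: roll of brown tape lying flat, 100 diameter, 48 tall. Origin: centre of the underside.
- pen_cup: Bystander: black empty cup, rim 72 diameter, 90 tall. Origin: centre of the underside.

How it is judged:
By the outcome, as a careful person would: the job done as asked, in the order asked, and still so for the second after the job is handed in, with the robot touching nothing.
It also fails if it takes over 43 s, if anything falls off the work surface, if the arm or the gripper's body presses on something with over 40 N, if the wrist force passes 120 N, or if a joint passes its speed limit or range.

## Robot

A 6-joint arm with a two-finger parallel gripper is mounted at the origin on the work surface. World frame = base frame: x ahead of the robot, y to its left, z up, the work surface at z = 0. Lengths are in m, angles in rad, forces in N, time in s.
With the tool pointing down it reaches from about 0.35 to 1 m from the base axis. Payload 7.1 kg.
Tool frame: the origin (TCP) lies midway between the tips of the shut fingers; the grasp point (between the pads) lies 19 mm behind it; y points along the fingers, x is the direction in which the jaws open and shut, and the axes are right-handed (so a half turn about y gives the same grasp; the last joint's range is limited). The gripper opens to 85 mm and grips with 20 to 120 N. Pads are 22 mm wide; open, the fingers measure 114 mm over their backs; the gripper's body (76 mm by 85 mm) begins 54 mm behind the grasp point. The pads swing forward as they close: fully open they stand 13 mm farther back than shut.
Start: joints at [1.187, 0.423, 1.63, -0, 1.089, -0.019], TCP at [0.223, 0.584, 0.204] pointing down, gripper open.
Joint ranges: [-3, 3], [-0.9, 2.11], [0.09, 2.58], [-1.31, 4.45], [0.11, 2.69], [-2.54, 2.54]. Speed limits (rad/s): [2.39, 2.39, 3.01, 3.14, 3.14, 3.14].

## Interface

Orientations are given as a unit quaternion [w, x, y, z].
In Python, from workcell import observe, cams, bot gives the robot as it stands.
- The arm moves only by the shell command python3 -m pendant 'ROWS' [OPENING] [FORCE]. ROWS is JSON, a list of rows, each a list of 6 numbers: the shift along the tool's x, y, z in m, then the turn, a rotation vector about the tool's x, y, z in rad. A call has 1 to 12 rows; each row is the pose to reach, as a shift and turn from the pose commanded when the call began, along the tool's axes at that moment; what a row does not reach only later rows make up. A row lasts 1/8 s, in which the tool goes at most 62.5 mm and 10.7 degrees, less where a joint would pass 70% of its speed; a pose out of reach is approached as far as the arm can. A call with a gripper value outside its range is refused whole. OPENING is the closure, from 0 (fully open) to 1 (shut), set as the call begins (- or left out, the last holds). The fingers move at their own pace and stop on an object; FORCE is the grip in N (left out, the last holds). Time passes only in rows, so rows that repeat a pose let the fingers close. It gives the time, the measured TCP pose, the force and the opening at its end, in the units of the state.
- observe(): the state, without advancing time (a new reading comes with each control period).
- cams.read_camera(name): name is "scene" or "top" or "wrist"; returns (picture, depth): 400x640x3 uint8, blue, green, red; 400x640 float32, m along the optical axis (not along the pixel's ray), 0 where there is no reading.
- cams.camera_model(name): a dict with "fx", "fy", "cx", "cy" (pixels), "R" (3x3) and "t" (3): a world point X has camera coordinates R X + t. Camera axes: x right, y down, z forward; pixel columns grow to the right and rows downward; lengths in m; the calibration is good to about 2 mm. A picture is of the moment at which its call begins: read the wrist's pose just before it. camera_model takes no time and is no camera call; for the wrist camera it gives the pose at the moment of the call.
- bot.close_job(): hands the job in, once; it reports no verdict.
Trained networks look in the newest picture that a camera, given by its name, has taken for a name from the list of things; names that differ only in an ending like _2 or _b are one class to them, and where a whole thing is asked for, a point or a joint stands for the part that bears it (a point fixed in the world has none). Each returns a list of dicts, best first, with "score" (0 to 1); they miss things now and then, are a little off and sometimes report something else, mostly with a low value. They report only what shows in the picture. A call takes as long as a camera call.
- cams.regions_of(camera, name): "pixels" (400x640 bool, what is visible of it).
- cams.pinpoint(camera, name): "location" ([x, y, z] in m, in the coordinates of the camera as it stood for that picture, good to about 4 mm: a listed point, or the origin of a listed thing).
The state is a dict: "t": time; "qpos": joint angles; "joint_vel": joint speeds; "joint_torque": joint torques, N m; "eef_pos": TCP position; "eef_rot": TCP orientation; "contact_force": force on the tool from outside, world axes, zero at the start; "ft_torque": the same for the moment, N m; "width": opening from 0.0 (shut) to 1.0 (fully open).
Only numpy, scipy, OpenCV 4.12 (cv2) and the standard library are available. Lean on these libraries where they do the work, as an engineer would, in place of code of your own. Each camera call takes 0.05 s, during which the arm holds its last target. There are 200 camera calls.

## Working session

There is one attempt and no reset: what is moved stays moved. The work goes in short steps, Python scripts to look and compute and a shell command to move; the robot and the scene stay as the last step left them, time stands still between calls to the robot, and variables do not carry over. Pictures are saved under pics/ and viewed, about 8 in all and at most 12, crops included, and the job is handed in when it is done.

```bash
mkdir -p pics; cat > h.py <<'E'
import numpy as np,cv2
from workcell import observe,cams,bot
from scipy.spatial.transform import Rotation as Ro
def w(cam,p):
    m=cams.camera_model(cam); return np.array(m["R"]).T@(np.array(p)-np.array(m["t"]))
def find(cam,names):
    for n in names:
        r=cams.pinpoint(cam,n)
        print(cam,n,[(round(d["score"],2),w(cam,d["location"]).round(4).tolist()) for d in r[:2]])
def cloud(cam,D):
    m=cams.camera_model(cam); v,u=np.mgrid[:400,:640]
    P=np.stack([(u-m["cx"])/m["fx"]*D,(v-m["cy"])/m["fy"]*D,D],-1)
    return (P-np.array(m["t"]))@np.array(m["R"])
def st():
    s=observe(); print("t",round(s["t"],2),"q",np.round(s["qpos"],3),"p",np.round(s["eef_pos"],4),"rot",np.round(s["eef_rot"],4),"F",np.round(s["contact_force"],2),"w",round(s["width"],2))
    print(Ro.from_quat(np.roll(s["eef_rot"],-1)).as_matrix().round(3).tolist()); return s
E
python3 - <<'E'
from h import *
st()
N=["delivery_box","tab_hinge","tab_edge","tab_ridge","lip_mouth","sanitiser","tape_roll","pen_cup"]
ims=[]
for c in("scene","top"):
    I,D=cams.read_camera(c); ims.append(I); find(c,N)
    X=cloud(c,D)
    r=cams.regions_of(c,"delivery_box")
    if r:
        k=r[0]["pixels"]&(D>0)&(abs(X[...,2]-.14)<.004)
        print(cv2.minAreaRect(X[k][:,:2].astype(np.float32)),k.sum())
cv2.imwrite("pics/a.png",cv2.resize(np.vstack(ims),(640,800))[:, :] if 0 else cv2.resize(np.hstack(ims),(800,250)))
cv2.imwrite("pics/b.png",ims[0])
E
```

```text
t 0.0 q [ 1.187  0.424  1.631 -0.     1.089 -0.019] p [0.2227 0.5833 0.2032] rot [-0.5821  0.5827  0.4005 -0.4015] F [-0.33  0.06  0.6 ] w 1.0
[[0.357, -0.001, -0.934], [0.934, -0.001, 0.357], [-0.002, -1.0, 0.0]]
scene delivery_box [(0.69, [0.5883, -0.1105, -0.0014])]
scene tab_hinge [(0.56, [0.5123, -0.0938, 0.1445])]
scene tab_edge [(0.88, [0.5018, -0.0918, 0.2589])]
scene tab_ridge [(0.71, [0.4912, -0.0896, 0.2172])]
scene lip_mouth [(0.88, [0.64, -0.1232, 0.1524])]
scene sanitiser [(0.56, [0.5412, 0.0777, 0.0011])]
scene tape_roll [(0.95, [0.6755, 0.0659, 0.002])]
scene pen_cup []
((0.5888311266899109, -0.10861778259277344), (0.2118987888097763, 0.2937430441379547), 78.48079681396484) 5076
top delivery_box [(0.79, [0.5842, -0.1099, -0.0052])]
top tab_hinge [(0.87, [0.5125, -0.0943, 0.1448]), (0.65, [0.5434, 0.0851, 0.0048])]
top tab_edge [(0.68, [0.5019, -0.094, 0.2617])]
top tab_ridge [(0.93, [0.4892, -0.0913, 0.2094]), (0.22, [0.6383, -0.1219, 0.1436])]
top lip_mouth [(0.56, [0.6401, -0.1229, 0.1412])]
top sanitiser [(0.68, [0.5421, 0.083, 0.0038]), (0.45, [0.5842, -0.1091, -0.0038])]
top tape_roll [(0.87, [0.6749, 0.066, -0.0047])]
top pen_cup [(0.77, [0.4987, -0.2895, 0.0039])]
((0.5880498290061951, -0.10819362103939056), (0.2096482217311859, 0.2930613160133362), 78.52116394042969) 9677
```

View pics/a.png

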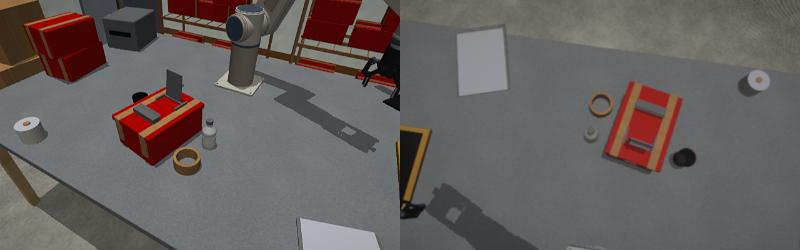

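The scene view shows the box with its tab standing and leaning slightly back (about 1.67 rad), the bottle and tape roll on the left, and the cup on the right rear. Both cameras agree: box centre (0.588, -0.1085), yaw about -12°, hinge (0.513, -0.094). I'll move behind the tab with the jaws shut along box y.

```bash
python3 -m pendant '[[-0.049,0,-0.038,0,-0.015,0],[-0.098,0,-0.077,0,-0.03,0],[-0.147,0,-0.115,0,-0.04,0],[-0.196,0,-0.153,0,-0.06,0],[-0.245,0,-0.191,0,-0.07,0],[-0.294,0,-0.23,0,-0.09,0],[-0.343,0,-0.268,0,-0.1,0],[-0.392,0,-0.306,0,-0.12,0],[-0.441,0,-0.344,0,-0.13,0],[-0.49,0,-0.383,0,-0.145,0],[-0.5425,0,-0.4235,0,-0.155,0],[-0.5425,0,-0.4235,0,-0.155,0]]' 1 40
python3 -m pendant '[[-0.0,0,0,0,0,0],[0,0,0,0,0,0]]'
python3 - <<'E'
from h import *
st()
I,D=cams.read_camera("wrist"); find("wrist",["tab_hinge","tab_edge","tab_ridge","lip_mouth"]); 
S,_=cams.read_camera("scene"); find("scene",["tab_hinge","lip_mouth"])
T,_=cams.read_camera("top"); find("top",["lip_mouth"])
cv2.imwrite("pics/c.png",np.vstack([cv2.resize(I,(480,300)),cv2.resize(S[80:300,120:400],(480,300),interpolation=3)]))
E
```

```text
t: 2.5
eef_pos: [0.4262, -0.0777, 0.2044]
eef_rot: [-0.55, 0.551, 0.444, -0.443]
contact_force: [0.2, 0.5, -0.5]
width: 0.0
t: 2.75
eef_pos: [0.4246, -0.0728, 0.2039]
eef_rot: [0.549, -0.549, -0.445, 0.445]
contact_force: [-0.2, -0.2, -0.5]
width: -0.003
t 2.75 q [-0.198  0.133  2.039  0.     0.97  -1.56 ] p [ 0.4246 -0.0728  0.2039] rot [ 0.5494 -0.5491 -0.4453  0.4454] F [-0.24 -0.15 -0.52] w -0.0
[[0.207, -0.0, -0.978], [0.978, 0.0, 0.207], [0.0, -1.0, 0.0]]
wrist tab_hinge [(0.68, [0.5144, -0.0979, 0.1437])]
wrist tab_edge []
wrist tab_ridge [(0.53, [0.492, -0.0885, 0.2135])]
wrist lip_mouth [(0.71, [0.4931, -0.0889, 0.2153])]
scene tab_hinge [(0.65, [0.5133, -0.0917, 0.1443])]
scene lip_mouth [(0.66, [0.6397, -0.1237, 0.1553])]
top lip_mouth [(0.87, [0.6391, -0.1226, 0.1431])]
```

View pics/c.png

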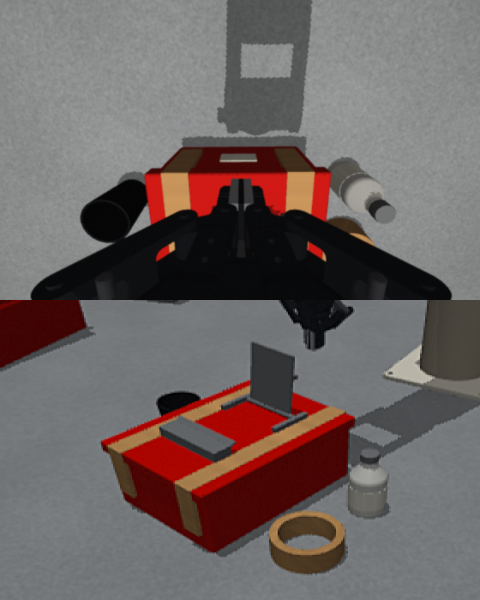

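Images: the arm is behind the tab with its fingers shut and centred, and the bystanders are clear. Next I fold the tab partway with the fingertips and check.

```bash
python3 -m pendant '[[-0.001,0.006,-0.016,0,0,0],[-0.002,0.013,-0.032,0,0,0],[-0.002,0.013,-0.044,0,0,0],[-0.002,0.013,-0.055,0,0,0],[-0.002,0.013,-0.062,0,0,0],[-0.002,0.013,-0.069,0,0,0],[-0.002,0.013,-0.076,0,0,0],[-0.002,0.013,-0.083,0,0,0],[-0.002,0.013,-0.09,0,0,0],[-0.002,0.018,-0.1,0,0,0],[-0.002,0.018,-0.1,0,0,0],[-0.002,0.018,-0.1,0,0,0]]'
python3 - <<'E'
from h import *
s=st()
S,_=cams.read_camera("scene"); find("scene",["tab_hinge","tab_edge","delivery_box"])
cv2.imwrite("pics/d.png",cv2.resize(S[80:300,120:400],(560,440),interpolation=3))
E
```

```text
t: 4.75
eef_pos: [0.529, -0.0979, 0.191]
eef_rot: [-0.546, 0.554, 0.448, -0.442]
contact_force: [5.4, 0.4, 21.9]
width: -0.003
t 4.75 q [-0.205  0.306  1.844  0.     0.977 -1.567] p [ 0.529  -0.0979  0.191 ] rot [-0.5456  0.5535  0.4483 -0.4415] F [ 5.43  0.38 21.92] w -0.0
[[0.208, 0.014, -0.978], [0.978, -0.003, 0.208], [0.0, -1.0, -0.015]]
scene tab_hinge [(0.63, [0.5131, -0.0925, 0.1417]), (0.62, [0.5409, 0.0812, 0.0015])]
scene tab_edge [(0.59, [0.5659, -0.1025, 0.2489])]
scene delivery_box [(0.76, [0.5847, -0.1109, -0.0016])]
```

View pics/d.png

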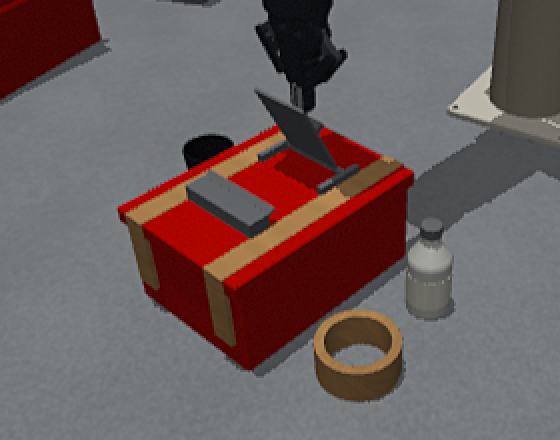

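```bash
python3 - <<'E'
from h import *
s=st(); print(np.round(s["joint_vel"],3),np.round(s["ft_torque"],2))
S,D=cams.read_camera("scene"); find("scene",["tab_ridge","tab_edge"]); X=cloud("scene",D)
m=cams.camera_model("scene");print(np.array(m["t"]).round(2),w("scene",[0,0,0]).round(2))
cv2.imwrite("pics/e.png",cv2.resize(S[80:180,220:320],(600,600),interpolation=3))
s=st();print(np.round(s["ft_torque"],2))
# tab angle from visible underside
H=np.array([.5135,-.0945]);u=np.array([.978,-.207]);v=np.array([.207,.978])
uu=(X[...,:2]-H)@u;vv=(X[...,:2]-H)@v;z=X[...,2]
k=(abs(vv)<35e-3)&(uu>0)&(uu<.07)&(z>.165)&(z<.27)&(D>0)
for a in np.arange(.165,.275,.01):
    q=k&(abs(z-a)<.005); 
    if q.sum(): print(round(a,3),q.sum(),np.round(np.percentile(uu[q],[10,50,90]),4))
E
```

```text
t 4.95 q [-0.205  0.306  1.844  0.     0.977 -1.567] p [ 0.5288 -0.0979  0.191 ] rot [-0.5457  0.5535  0.4482 -0.4415] F [ 6.05 -1.16 20.81] w 0.0
[[0.208, 0.014, -0.978], [0.978, -0.003, 0.208], [0.0, -1.0, -0.015]]
[-0.001  0.     0.     0.002 -0.    -0.001] [-0.06 -1.13  0.02]
scene tab_ridge [(0.74, [0.5272, -0.0971, 0.2167])]
scene tab_edge [(0.66, [0.5664, -0.1059, 0.2458])]
[ 0.23 -0.25  1.4 ] [1.2 0.4 0.7]
t 5.1 q [-0.205  0.305  1.844  0.     0.977 -1.567] p [ 0.5288 -0.0979  0.191 ] rot [-0.5456  0.5535  0.4483 -0.4415] F [5.07e+00 2.00e-02 2.10e+01] w 0.0
[[0.208, 0.014, -0.978], [0.978, -0.003, 0.208], [0.0, -1.0, -0.015]]
[-0.08 -1.06  0.01]
0.165 16 [0.0136 0.0148 0.0155]
0.175 37 [0.0167 0.0182 0.0202]
0.185 37 [0.0217 0.0236 0.0255]
0.195 38 [0.0261 0.0283 0.0302]
0.205 41 [0.0306 0.033  0.0348]
0.215 68 [0.0195 0.0359 0.0396]
0.225 57 [0.0186 0.0415 0.0443]
0.235 94 [0.0148 0.0272 0.0489]
0.245 119 [0.0144 0.0505 0.0533]
0.255 40 [0.0209 0.0255 0.0275]
0.265 71 [0.0086 0.0262 0.0283]
```

View pics/e.png

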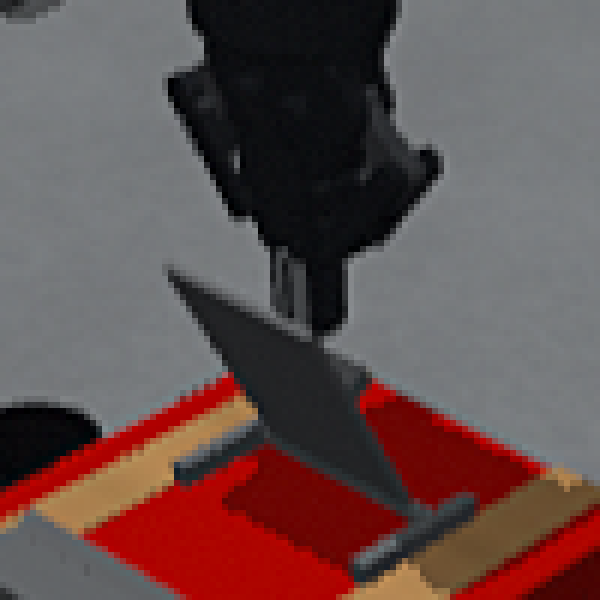

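```bash
python3 - <<'E'
from h import *
m=cams.camera_model("scene")
def pr(p):
    c=np.array(m["R"])@p+np.array(m["t"]); return (np.array([c[0]/c[2]*m["fx"]+m["cx"]-220,c[1]/c[2]*m["fy"]+m["cy"]-80])*6).round(), c[2].round(3)
H=np.array([.5135,-.0945,.146]);u=np.array([.978,-.207,0]);v=np.array([.207,.978,0]);z=np.array([0,0,1])
T=np.array([.5288,-.0979,.191])
for dz in(0,.03,.06): 
  for dv in (-.0145,.0145): print("tcp+",dz,dv,pr(T+dz*z+dv*v))
a=np.radians(65);e=u*np.cos(a)+z*np.sin(a);n=-u*np.sin(a)+z*np.cos(a)
print("edge",[pr(H+.115*e+s*v) for s in(-.04,.04)]);print("ridge",[pr(H+.07*e+.016*n+s*v) for s in(-.035,.035)],pr(H+v*.04))
S,D=cams.read_camera("scene")
X=cloud("scene",D)
for c in[(300,270),(320,310),(335,310),(330,325),(365,378),(345,345),(330,370),(350,420),(420,160)]:
  i=80+c[1]//6;j=220+c[0]//6; P=X[i,j]; print(c,P.round(3),"u,v",((P-H)@u).round(3),((P-H)@v).round(3))
E
```

```text
tcp+ 0 -0.0145 (array([287., 380.]), np.float64(0.965))
tcp+ 0 0.0145 (array([337., 406.]), np.float64(0.95))
tcp+ 0.03 -0.0145 (array([282., 315.]), np.float64(0.946))
tcp+ 0.03 0.0145 (array([333., 340.]), np.float64(0.931))
tcp+ 0.06 -0.0145 (array([277., 247.]), np.float64(0.926))
tcp+ 0.06 0.0145 (array([329., 272.]), np.float64(0.912))
edge [(array([169., 257.]), np.float64(0.92)), (array([313., 329.]), np.float64(0.881))]
ridge [(array([249., 308.]), np.float64(0.959)), (array([372., 369.]), np.float64(0.924))] (array([414., 509.]), np.float64(0.976))
(300, 270) [ 0.539 -0.092  0.252] u,v 0.024 0.007
(320, 310) [ 0.539 -0.085  0.239] u,v 0.023 0.015
(335, 310) [ 0.531 -0.085  0.235] u,v 0.015 0.013
(330, 325) [ 0.531 -0.085  0.228] u,v 0.015 0.013
(365, 378) [ 0.541 -0.066  0.214] u,v 0.021 0.034
(345, 345) [ 0.22  -0.302 -0.002] u,v -0.244 -0.264
(330, 370) [ 0.564 -0.063  0.232] u,v 0.043 0.041
(350, 420) [ 0.551 -0.065  0.201] u,v 0.03 0.036
(420, 160) [ 0.534 -0.039  0.311] u,v 0.009 0.058
```

```bash
python3 - <<'E'
from h import *
m=cams.camera_model("scene")
for z in(.204,.22,.235):
    c=np.array(m["R"])@np.array([.4246,-.0728,z])+np.array(m["t"]); print(z,c[0]/c[2]*m["fx"]+m["cx"],c[1]/c[2]*m["fy"]+m["cy"])
E
python3 -m pendant '[[0,0,0.01,0,0,0],[0,0,0.02,0,0,0],[0,0,0.03,0,0,0],[0,0,0.04,0,0,0],[0,0,0.04,0,0,0]]'
python3 - <<'E'
from h import *
s=st()
S,_=cams.read_camera("scene"); find("scene",["tab_hinge","tab_edge","tab_ridge"])
m=cams.camera_model("scene");c=np.array(m["R"])@s["eef_pos"]+np.array(m["t"]); print("tcp px",c[0]/c[2]*m["fx"]+m["cx"]-220,c[1]/c[2]*m["fy"]+m["cy"]-80)
cv2.imwrite("pics/f.png",cv2.resize(S[80:180,220:320],(600,600),interpolation=3))
E
```

```text
0.204 303.2116838490313 125.22768214908707
0.22 303.16250432958503 119.53671679318502
0.235 303.11547666879665 114.09476064296712
t: 5.78
eef_pos: [0.485, -0.0888, 0.1889]
eef_rot: [-0.548, 0.551, 0.446, -0.444]
contact_force: [-3.8, 0.3, 18.8]
width: 0.001
t 5.78 q [-0.205  0.247  1.933 -0.     0.956 -1.566] p [ 0.485  -0.0888  0.1889] rot [-0.5481  0.5511  0.4461 -0.4437] F [-3.84  0.3  18.75] w 0.0
[[0.208, 0.005, -0.978], [0.978, -0.001, 0.208], [-0.0, -1.0, -0.006]]
scene tab_hinge [(0.85, [0.5193, -0.093, 0.1428])]
scene tab_edge [(0.6, [0.4991, -0.0894, 0.2588]), (0.56, [0.5365, 0.0828, -0.002])]
scene tab_ridge [(0.89, [0.49, -0.0896, 0.2096])]
tcp px 65.12924534281854 59.26922012854055
```

View pics/f.png

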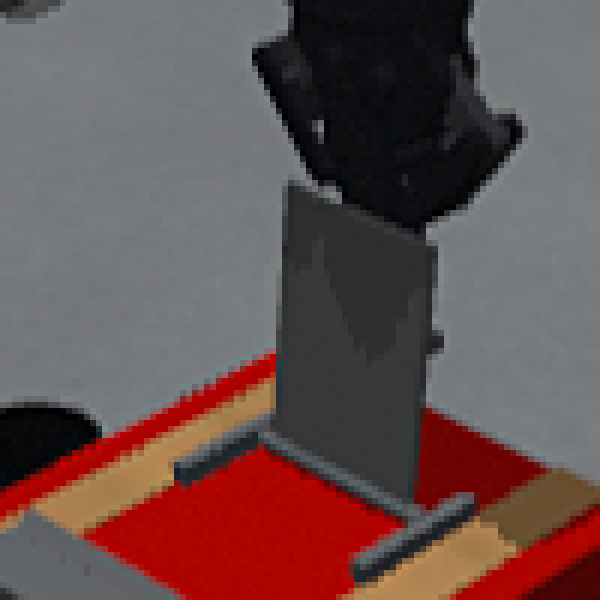

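The picture shows the tab nearly upright and the fingers on top of the ridge. The real fingertips sit about 27 mm above the reported TCP. I'll clear off and measure that offset before going on.

```bash
python3 -m pendant '[[0,-0.03,0,0,0,0],[0,-0.05,0.02,0,0,0],[0,-0.05,0.05,0,0,0],[0,-0.05,0.05,0,0,0],[0,-0.05,0.05,0,0,0]]'
python3 - <<'E'
from h import *
s=st(); p=s["eef_pos"]
for c in("scene","top","wrist"):
    S,D=cams.read_camera(c); X=cloud(c,D)
    k=(D>0)&(np.linalg.norm(X[...,:2]-p[:2],axis=-1)<.03)&(X[...,2]>.15)&(X[...,2]<.36)
    Z=X[k]; print(c,k.sum(), (np.sort(Z[:,2])[:12]-p[2]).round(4) if len(Z) else "")
    if c=="scene":
        for a in np.arange(.0,.09,.01):
            q=Z[abs(Z[:,2]-p[2]-a)<.005]
            if len(q): print(round(a,3),len(q),(q[:,:2].min(0)-p[:2]).round(3),(q[:,:2].max(0)-p[:2]).round(3))
        m=cams.camera_model("scene");cc=np.array(m["R"])@p+np.array(m["t"]); x,y=int(cc[0]/cc[2]*m["fx"]+m["cx"]),int(cc[1]/cc[2]*m["fy"]+m["cy"]); print(x,y)
        cv2.circle(S,(x,y),1,(0,0,255),-1)
        cv2.imwrite("pics/g.png",cv2.resize(S[y-60:y+60,x-70:x+70],(700,600),interpolation=0))
        find(c,["tab_hinge","tab_edge","delivery_box","lip_mouth"])
E
```

```text
t: 6.6
eef_pos: [0.435, -0.0782, 0.2364]
eef_rot: [-0.549, 0.55, 0.445, -0.445]
contact_force: [0.1, -0.1, 0.7]
width: -0.006
t 6.6 q [-0.205  0.105  1.985  0.     1.051 -1.566] p [ 0.435  -0.0782  0.2364] rot [-0.5493  0.5499  0.4451 -0.4446] F [ 0.11 -0.08  0.69] w -0.01
[[0.208, 0.001, -0.978], [0.978, -0.0, 0.208], [0.0, -1.0, -0.001]]
scene 573 [0.0269 0.027  0.0275 0.0283 0.0285 0.0287 0.029  0.0299 0.03   0.0302
 0.0303 0.0311]
0.03 23 [-0.005 -0.008] [0.013 0.013]
0.04 47 [-0.003 -0.015] [0.015 0.016]
0.05 52 [-0.006 -0.014] [0.014 0.016]
0.06 48 [-0.004 -0.014] [0.015 0.017]
0.07 49 [ 0.003 -0.027] [0.018 0.029]
0.08 78 [-0.008 -0.028] [0.018 0.023]
299 114
scene tab_hinge [(0.96, [0.5181, -0.0935, 0.1446])]
scene tab_edge [(0.93, [0.5017, -0.0922, 0.2572])]
scene delivery_box [(0.61, [0.5869, -0.1099, -0.0029])]
scene lip_mouth [(0.72, [0.6398, -0.1223, 0.1516])]
top 0 
wrist 23170 [0.0296 0.0302 0.0304 0.0305 0.0305 0.0306 0.0306 0.0307 0.0308 0.0308
 0.0309 0.031 ]
```

View pics/g.png

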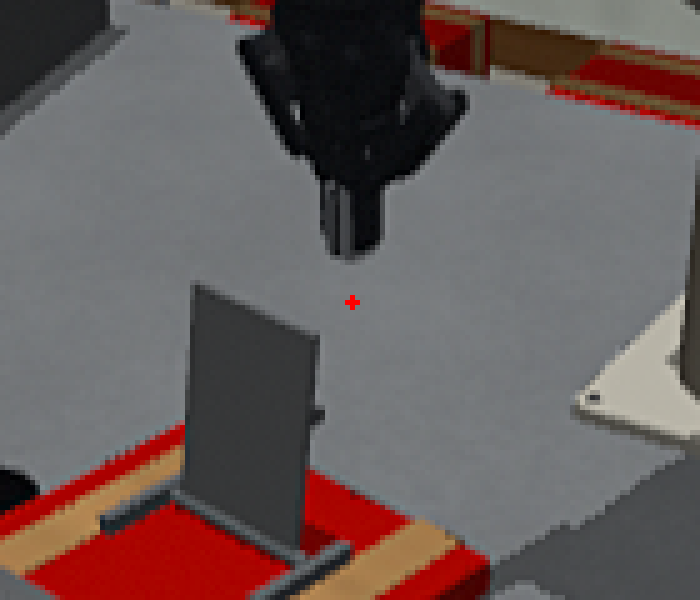

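The picture and depth put the real tips about 28 mm above the reported TCP. The tab stands, but the hinge may have slid forward about 5 mm, so I'm verifying that.

```bash
python3 - <<'E'
from h import *
u=np.array([.978,-.207]);v=np.array([.207,.978])
for c in("scene","top"):
    for i in range(2):
        S,D=cams.read_camera(c); find(c,["tab_hinge","lip_mouth"])
    X=cloud(c,D); r=cams.regions_of(c,"delivery_box")
    if r:
        k=r[0]["pixels"]&(D>0)&(abs(X[...,2]-.14)<.004); print(cv2.minAreaRect(X[k][:,:2].astype(np.float32)))
    H=np.array([.5135,-.0945]);uu=(X[...,:2]-H)@u;vv=(X[...,:2]-H)@v;z=X[...,2]
    for a in np.arange(.155,.255,.02):
        q=(D>0)&(abs(vv)<.035)&(abs(uu)<.04)&(abs(z-a)<.008)
        if q.sum(): print(c,round(a,3),q.sum(),np.round(np.percentile(uu[q],[10,50,90])*1e3,1))
E
```

```text
scene tab_hinge [(0.85, [0.5168, -0.0944, 0.1471])]
scene lip_mouth [(0.85, [0.6426, -0.124, 0.1513])]
scene tab_hinge [(0.3, [0.6747, 0.063, -0.0012])]
scene lip_mouth [(0.93, [0.6416, -0.1243, 0.152])]
((0.5893774032592773, -0.1087721586227417), (0.21130935847759247, 0.2942088544368744), 78.35498046875)
scene 0.155 129 [3.2 4.8 7.1]
scene 0.175 127 [-0.   1.3  3.5]
scene 0.195 125 [-3.5 -1.6  0.5]
scene 0.215 142 [-7.  -4.9 -3.3]
scene 0.235 138 [-10.   -8.3  -6.4]
top tab_hinge []
top lip_mouth [(0.55, [0.6383, -0.1231, 0.1398])]
top tab_hinge []
top lip_mouth [(0.83, [0.638, -0.1198, 0.1427])]
((0.5885605812072754, -0.1080782413482666), (0.20952974259853363, 0.29369431734085083), 78.5306167602539)
```

```bash
python3 -m pendant '[[0,-0.025,0,0,0,0],[0,-0.03,-0.06,0,0,0],[0,-0.03,-0.12,0,0,0],[0,-0.025,-0.125,0,0,0],[0,0.03,-0.125,0,0,0],[0,0.08,-0.125,0,0,0],[0,0.115,-0.125,0,0,0],[0,0.115,-0.12,0,0,0],[0,0.115,-0.115,0,0,0],[0,0.115,-0.108,0,0,0],[0,0.115,-0.108,0,0,0]]'
python3 - <<'E'
from h import *
s=st()
S,D=cams.read_camera("scene"); p=s["eef_pos"]; X=cloud("scene",D)
k=(D>0)&(np.linalg.norm(X[...,:2]-p[:2],axis=-1)<.02)&(X[...,2]>.143)&(X[...,2]<.2);print((np.sort(X[k][:,2])[:8]).round(3))
cv2.imwrite("pics/i.png",cv2.resize(S[80:180,220:320],(600,600),interpolation=3))
E
```

```text
t: 9.02
eef_pos: [0.5401, -0.1005, 0.1224]
eef_rot: [-0.549, 0.55, 0.445, -0.444]
contact_force: [-0.1, -0.2, -0.8]
width: -0.004
t 9.03 q [-0.206  0.424  1.857 -0.     0.858 -1.567] p [ 0.5401 -0.1005  0.1224] rot [-0.5491  0.5501  0.4453 -0.4445] F [-0.09 -0.15 -0.85] w -0.0
[[0.208, 0.002, -0.978], [0.978, -0.0, 0.208], [0.0, -1.0, -0.002]]
[0.145 0.145 0.148 0.148 0.148 0.151 0.151 0.151]
```

View pics/i.png

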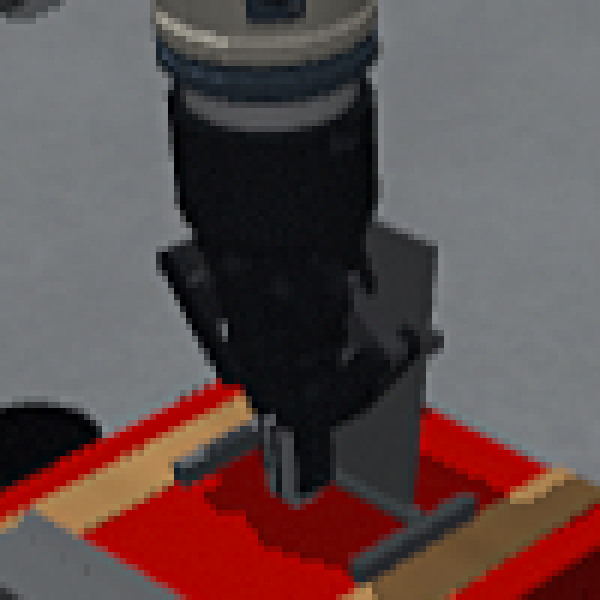

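The fingers are in front of the tab base, just above the box top. Now I gently push the hinge back to its stop.

```bash
python3 -m pendant '[[0,0,0.005,0,0,0],[0,0,0.01,0,0,0],[0,0,0.01,0,0,0]]'; python3 -m pendant '[[0,0,0.003,0,0,0],[0,0,0.003,0,0,0]]';  python3 -m pendant '[[0,0,0.002,0,0,0],[0,0,0.002,0,0,0]]'
```

```text
t: 9.45
eef_pos: [0.5299, -0.0984, 0.1211]
eef_rot: [0.55, -0.55, -0.445, 0.445]
contact_force: [0.1, -0.2, -0.5]
width: -0.002
t: 9.7
eef_pos: [0.5279, -0.098, 0.1212]
eef_rot: [-0.549, 0.55, 0.445, -0.445]
contact_force: [3.5, -0.9, -1.4]
width: -0.0
t: 9.95
eef_pos: [0.526, -0.0976, 0.1212]
eef_rot: [-0.549, 0.55, 0.445, -0.445]
contact_force: [4.6, -1.5, -0.9]
width: 0.001
```

```bash
python3 -m pendant '[[0,0,0.002,0,0,0],[0,0,0.002,0,0,0]]';  python3 -m pendant '[[0,0,0.002,0,0,0],[0,0,0.002,0,0,0]]'
```

```text
t: 10.2
eef_pos: [0.5252, -0.0974, 0.1217]
eef_rot: [-0.549, 0.551, 0.446, -0.444]
contact_force: [6.6, -1.7, -1.0]
width: -0.003
t: 10.45
eef_pos: [0.5242, -0.0972, 0.1222]
eef_rot: [-0.548, 0.551, 0.446, -0.444]
contact_force: [8.2, -2.2, 0.9]
width: 0.002
```

Force is rising against the stop, so the hinge is back. Now over the tab again to its rear side, at the corrected height.

```bash
python3 -m pendant '[[0,0,-0.012,0,0,0],[0,-0.05,-0.018,0,0,0],[0,-0.1,-0.018,0,0,0],[0,-0.14,-0.018,0,0,0],[0,-0.14,0.03,0,0,0],[0,-0.14,0.09,0,0,0],[0,-0.14,0.096,0,0,0],[0,-0.09,0.096,0,0,0],[0,-0.041,0.096,0,0,0],[0,-0.041,0.096,0,0,0],[0,-0.041,0.096,0,0,0]]'
python3 - <<'E'
from h import *
s=st(); u=np.array([.978,-.207]);v=np.array([.207,.978]);H=np.array([.5135,-.0945])
print((s["eef_pos"][:2]-H)@u,(s["eef_pos"][:2]-H)@v)
S,D=cams.read_camera("scene"); find("scene",["tab_hinge","tab_edge","tab_ridge","lip_mouth"]); X=cloud("scene",D)
uu=(X[...,:2]-H)@u;vv=(X[...,:2]-H)@v;z=X[...,2]
for a in np.arange(.155,.255,.02):
    q=(D>0)&(abs(vv)<.035)&(abs(uu)<.04)&(abs(z-a)<.008); print(round(a,3),q.sum(),np.round(np.percentile(uu[q],[10,50,90])*1e3,1))
r=cams.regions_of("scene","delivery_box");k=r[0]["pixels"]&(D>0)&(abs(z-.14)<.004); print(cv2.minAreaRect(X[k][:,:2].astype(np.float32)))
E
```

```text
t: 11.82
eef_pos: [0.4286, -0.0768, 0.1631]
eef_rot: [-0.549, 0.55, 0.445, -0.445]
contact_force: [0.0, -0.7, 0.6]
width: 0.001
t 11.82 q [-0.205  0.206  2.067 -0.     0.868 -1.566] p [ 0.4286 -0.0768  0.1631] rot [-0.5495  0.5497  0.445  -0.4448] F [ 0.   -0.72  0.55] w 0.0
[[0.208, 0.0, -0.978], [0.978, -0.0, 0.208], [-0.0, -1.0, -0.0]]
-0.08664518168135775 -0.00029157037535202984
scene tab_hinge [(0.96, [0.5131, -0.0934, 0.141])]
scene tab_edge [(0.7, [0.4644, -0.0853, 0.2445])]
scene tab_ridge []
scene lip_mouth [(0.9, [0.6451, -0.1224, 0.1532]), (0.26, [0.673, 0.0637, 0.0029])]
0.155 172 [-4.8 -1.   4.4]
0.175 161 [-16.4 -11.7  -8.2]
0.195 160 [-26.6 -22.8 -19. ]
0.215 163 [-36.8 -33.3 -29.7]
0.235 21 [-39.9 -39.1 -36.1]
((0.5897981524467468, -0.10915718972682953), (0.21301966905593872, 0.2925458550453186), 78.99273681640625)
```

Hinge is back at its start position, the box hasn't moved, and the tab leans at about 2.06 rad. I need the gripper's front profile to keep its body clear of the tab edge.

```bash
python3 - <<'E'
from h import *
s=observe(); p=s["eef_pos"]; u=np.array([.978,-.207]);v=np.array([.207,.978])
C=[]
for c in("scene","wrist","top"):
    S,D=cams.read_camera(c); X=cloud(c,D)[D>0]; C.append(X)
    uu=(X[:,:2]-p[:2])@u;vv=(X[:,:2]-p[:2])@v;z=X[:,2]-p[2]
    print(c)
    for a in np.arange(.02,.2,.01):
        q=(abs(z-a)<.005)&(abs(vv)<.07)&(abs(uu)<.07)&~((uu>.025)&(z<.1))
        if q.sum()>5: print(round(a,3),q.sum(),"u",np.round(np.percentile(uu[q],[2,98])*1e3),"v",np.round(np.percentile(vv[q],[2,98])*1e3))
E
```

```text
scene
0.03 11 u [-6.  9.] v [ 6. 12.]
0.04 19 u [-6.  8.] v [ 9. 16.]
0.05 18 u [-7.  9.] v [10. 16.]
0.06 12 u [-7.  7.] v [12. 16.]
0.07 38 u [ 2. 14.] v [-23.  31.]
0.08 98 u [-8. 14.] v [-33.  37.]
0.09 102 u [-12.  18.] v [-41.  45.]
0.1 125 u [-11.  18.] v [-47.  54.]
0.11 140 u [-7. 18.] v [-53.  62.]
0.12 174 u [-9. 20.] v [-56.  62.]
0.13 143 u [-4. 20.] v [-32.  49.]
0.14 99 u [-6. 13.] v [-35.  42.]
0.15 48 u [-6. 34.] v [ 2. 39.]
0.16 115 u [-14.  38.] v [-13.  39.]
0.17 135 u [-15.  38.] v [-17.  39.]
0.18 138 u [-11.  39.] v [-17.  39.]
0.19 150 u [-12.  38.] v [-17.  39.]
wrist
0.03 147 u [-11.  -6.] v [-11.  12.]
0.04 519 u [-11.  -6.] v [-12.  14.]
0.05 646 u [-11.  -6.] v [-13.  14.]
0.06 846 u [-11.  10.] v [-9. 11.]
0.07 1697 u [-13.   8.] v [-26.  28.]
0.08 5736 u [-13.   8.] v [-36.  36.]
0.09 4718 u [-17.   8.] v [-43.  44.]
0.1 10642 u [-17.   6.] v [-50.  51.]
0.11 14348 u [-17.  -4.] v [-56.  57.]
0.12 8635 u [-20.  -9.] v [-58.  59.]
0.13 660 u [-20. -18.] v [-18.  19.]
top
0.12 36 u [-13.  10.] v [58. 63.]
0.16 6 u [-39. -34.] v [-1. 20.]
```

```bash
python3 -m pendant '[[0,0,-0.02,0,0,0],[0,0,-0.037,0,0,0],[0,0,-0.047,0,0,0],[0,0,-0.057,0,0,0],[0,0,-0.069,0,0,0],[0,0,-0.079,0,0,0],[0,0,-0.087,0,0,0],[0,0.002,-0.093,0,0,0],[0,0.005,-0.099,0,0,0],[0,0.005,-0.099,0,0,0]]'
python3 - <<'E'
from h import *
st()
S,_=cams.read_camera("scene"); find("scene",["tab_hinge","tab_edge","tab_ridge"])
cv2.imwrite("pics/j.png",cv2.resize(S[80:180,220:320],(600,600),interpolation=3))
E
```

```text
t: 13.52
eef_pos: [0.5246, -0.0973, 0.1566]
eef_rot: [0.55, -0.55, -0.445, 0.445]
contact_force: [0.3, -0.5, -1.4]
width: -0.0
t 13.53 q [-0.206  0.354  1.869 -0.     0.919 -1.567] p [ 0.5246 -0.0973  0.1566] rot [ 0.5497 -0.5495 -0.4448  0.445 ] F [ 0.33 -0.51 -1.37] w -0.0
[[0.208, -0.0, -0.978], [0.978, 0.0, 0.208], [-0.0, -1.0, 0.0]]
scene tab_hinge [(0.9, [0.5377, -0.0997, 0.1406])]
scene tab_edge [(0.61, [0.5621, -0.1048, 0.255])]
scene tab_ridge [(0.65, [0.5359, -0.0977, 0.2186]), (0.41, [0.5353, -0.0973, 0.1416])]
```

View pics/j.png

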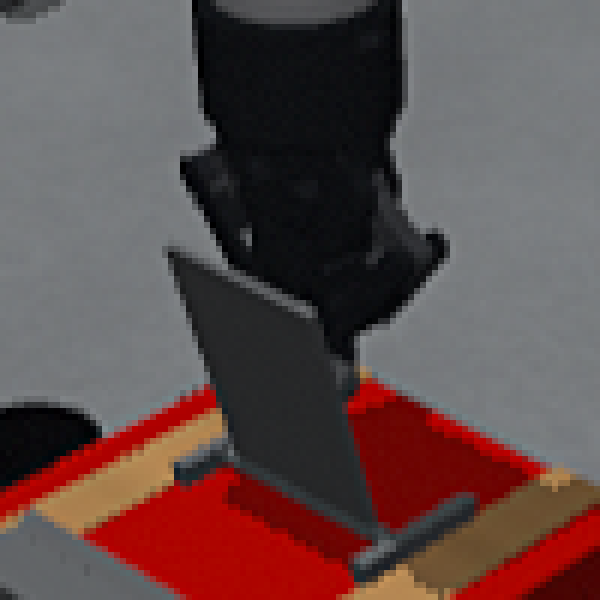

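The tab rotated to about 78° but its slide also crept forward about 23 mm, because I pushed too low. Mend: fold by pushing high near the free edge, then draw the tab back by its ridge's lip side.

```bash
python3 -m pendant '[[0,0,0.012,0,0,0],[0,-0.04,0.012,0,0,0],[0,-0.056,0.008,0,0,0],[0,-0.056,-0.018,0,0,0],[0,-0.054,-0.028,0,0,0],[0,-0.053,-0.034,0,0,0],[0,-0.05,-0.042,0,0,0],[0,-0.046,-0.049,0,0,0],[0,-0.042,-0.056,0,0,0],[0,-0.037,-0.063,0,0,0],[0,-0.031,-0.07,0,0,0],[0,-0.031,-0.07,0,0,0]]'
python3 - <<'E'
from h import *
st()
S,_=cams.read_camera("scene"); find("scene",["tab_hinge","tab_edge","tab_ridge","lip_mouth"])
cv2.imwrite("pics/k.png",cv2.resize(S[80:180,220:320],(600,600),interpolation=3))
E
```

```text
t: 15.22
eef_pos: [0.5932, -0.1119, 0.1874]
eef_rot: [0.55, -0.55, -0.445, 0.445]
contact_force: [-0.1, 0.6, 0.1]
width: -0.0
t 15.22 q [-0.206  0.411  1.692 -0.     1.039 -1.567] p [ 0.5932 -0.1119  0.1874] rot [ 0.5497 -0.5495 -0.4448  0.445 ] F [-0.12  0.57  0.1 ] w -0.0
[[0.208, -0.0, -0.978], [0.978, 0.0, 0.208], [-0.0, -1.0, 0.0]]
scene tab_hinge [(0.72, [0.5332, -0.0984, 0.1439])]
scene tab_edge [(0.69, [0.6193, -0.1148, 0.2227])]
scene tab_ridge [(0.46, [0.5693, -0.1053, 0.2058])]
scene lip_mouth [(0.87, [0.6432, -0.1275, 0.1538])]
```

View pics/k.png

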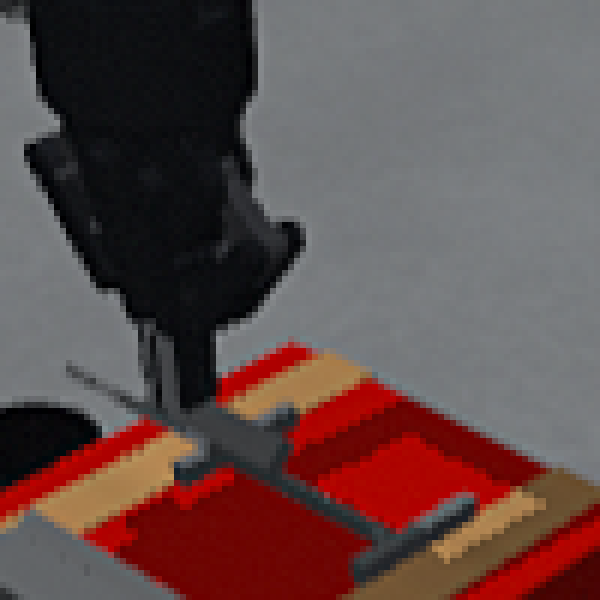

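The picture shows the tab at about 41°, with the fingertips on its face beyond the ridge. Now I lower it to about 20° and pull back in steps while watching the force.

```bash
python3 -m pendant '[[0,0.007,-0.006,0,0,0],[0,0.015,-0.011,0,0,0],[0,0.023,-0.015,0,0,0],[0,0.033,-0.019,0,0,0],[0,0.033,-0.013,0,0,0],[0,0.033,-0.008,0,0,0],[0,0.033,-0.003,0,0,0],[0,0.033,0.0,0,0,0]]'
python3 - <<'E'
from h import *
st();S,_=cams.read_camera("scene"); find("scene",["tab_hinge","tab_edge","tab_ridge"])
E
```

```text
t: 16.48
eef_pos: [0.5929, -0.1119, 0.1557]
eef_rot: [-0.549, 0.55, 0.445, -0.445]
contact_force: [3.8, -0.7, 2.5]
width: -0.001
t 16.48 q [-0.206  0.449  1.716 -0.     0.975 -1.567] p [ 0.5929 -0.1119  0.1557] rot [-0.5492  0.55    0.4452 -0.4446] F [ 3.78 -0.66  2.5 ] w -0.0
[[0.208, 0.001, -0.978], [0.978, -0.0, 0.208], [-0.0, -1.0, -0.001]]
scene tab_hinge [(0.57, [0.5193, -0.0942, 0.1468])]
scene tab_edge [(0.77, [0.6271, -0.118, 0.1897])]
scene tab_ridge [(0.88, [0.5742, -0.1055, 0.1876])]
```

```bash
python3 -m pendant '[[0,0.002,0.003,0,0,0],[0,0.002,0.003,0,0,0]]';  python3 -m pendant '[[0,0.002,0.003,0,0,0],[0,0.002,0.003,0,0,0]]'; python3 -m pendant '[[0,0.001,0.002,0,0,0],[0,0.001,0.002,0,0,0]]'
python3 - <<'E'
from h import *
st();S,_=cams.read_camera("scene"); find("scene",["tab_hinge","tab_edge","tab_ridge","lip_mouth"])
E
```

```text
t: 16.92
eef_pos: [0.5896, -0.1111, 0.1528]
eef_rot: [0.55, -0.549, -0.445, 0.445]
contact_force: [2.5, -1.1, 3.0]
width: -0.003
t: 17.18
eef_pos: [0.5892, -0.1111, 0.1521]
eef_rot: [-0.548, 0.551, 0.446, -0.444]
contact_force: [8.1, -2.6, 4.9]
width: -0.001
t: 17.42
eef_pos: [0.5892, -0.1111, 0.1521]
eef_rot: [-0.547, 0.552, 0.447, -0.443]
contact_force: [11.3, -2.8, 7.9]
width: 0.0
t 17.43 q [-0.206  0.445  1.733 -0.     0.954 -1.567] p [ 0.5892 -0.1111  0.1521] rot [-0.547   0.5522  0.447  -0.4428] F [11.32 -2.84  7.87] w 0.0
[[0.208, 0.009, -0.978], [0.978, -0.002, 0.208], [-0.0, -1.0, -0.009]]
scene tab_hinge [(0.91, [0.5123, -0.0907, 0.1418])]
scene tab_edge [(0.84, [0.6234, -0.1152, 0.1842]), (0.23, [0.573, -0.1067, 0.1862])]
scene tab_ridge [(0.21, [0.5133, -0.0907, 0.1441])]
scene lip_mouth [(0.92, [0.6396, -0.127, 0.1521])]
```

At the back stop. Relax, lift clear, and hop to the hinge side of the ridge.

```bash
python3 -m pendant '[[0,-0.003,-0.007,0,0,0],[0,-0.05,-0.009,0,0,0],[0,-0.082,-0.005,0,0,0],[0,-0.084,0.03,0,0,0],[0,-0.084,0.069,0,0,0],[0,-0.06,0.069,0,0,0],[0,-0.02,0.069,0,0,0],[0,-0.016,0.069,0,0,0],[0,-0.016,0.069,0,0,0]]'
python3 - <<'E'
from h import *
st();S,_=cams.read_camera("scene"); find("scene",["tab_hinge","tab_edge","tab_ridge","delivery_box"])
cv2.imwrite("pics/l.png",cv2.resize(S[80:180,220:320],(600,600),interpolation=3))
E
```

```text
t: 18.8
eef_pos: [0.5171, -0.0956, 0.166]
eef_rot: [0.55, -0.549, -0.444, 0.445]
contact_force: [0.5, -0.5, 0.8]
width: -0.002
t 18.8 q [-0.206  0.33   1.877  0.     0.936 -1.567] p [ 0.5171 -0.0956  0.166 ] rot [ 0.5502 -0.549  -0.4445  0.4453] F [ 0.47 -0.49  0.77] w -0.0
[[0.208, -0.002, -0.978], [0.978, 0.0, 0.208], [0.0, -1.0, 0.002]]
scene tab_hinge [(0.66, [0.5133, -0.0954, 0.1422]), (0.34, [0.5396, 0.0796, -0.0007])]
scene tab_edge [(0.78, [0.5849, -0.105, 0.2367])]
scene tab_ridge [(0.85, [0.5409, -0.0985, 0.2131])]
scene delivery_box [(0.81, [0.5869, -0.1137, -0.0022])]
```

View pics/l.png

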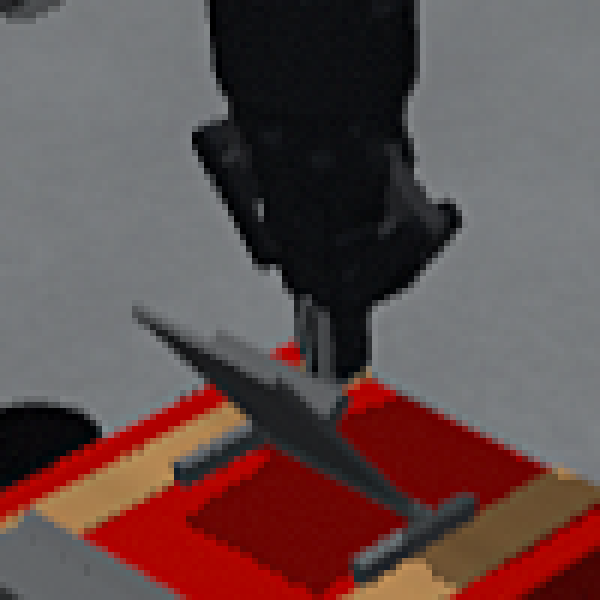

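The picture shows the tab at about 52° with the hinge back and the fingertips behind the ridge. Now a gentle press down.

```bash
python3 -m pendant '[[0,0.013,-0.003,0,0,0],[0,0.019,-0.007,0,0,0],[0,0.023,-0.009,0,0,0],[0,0.027,-0.011,0,0,0],[0,0.031,-0.014,0,0,0],[0,0.035,-0.017,0,0,0],[0,0.0385,-0.02,0,0,0],[0,0.042,-0.023,0,0,0],[0,0.045,-0.025,0,0,0],[0,0.045,-0.025,0,0,0]]'
python3 - <<'E'
from h import *
st();S,_=cams.read_camera("scene"); find("scene",["tab_hinge","tab_edge","tab_ridge","lip_mouth"])
E
```

```text
t: 20.3
eef_pos: [0.5424, -0.1011, 0.1209]
eef_rot: [-0.549, 0.55, 0.445, -0.445]
contact_force: [-1.3, 0.8, 0.8]
width: -0.001
t 20.3 q [-0.206  0.43   1.852 -0.     0.859 -1.567] p [ 0.5424 -0.1011  0.1209] rot [-0.5495  0.5497  0.445  -0.4448] F [-1.3   0.79  0.78] w -0.0
[[0.208, 0.0, -0.978], [0.978, -0.0, 0.208], [-0.0, -1.0, -0.0]]
scene tab_hinge [(0.64, [0.5152, -0.0954, 0.1423])]
scene tab_edge [(0.9, [0.6292, -0.1161, 0.1449])]
scene tab_ridge [(0.89, [0.582, -0.1089, 0.1635])]
scene lip_mouth [(0.96, [0.6408, -0.1238, 0.1539])]
```

Flat, with the edge about 12 mm short of the mouth as it should be when slid back. Press until there is clear downforce, then push.

```bash
python3 -m pendant '[[0,0.002,0,0,0,0],[0,0.002,0,0,0,0]]'; python3 -m pendant '[[0,0.002,0,0,0,0],[0,0.002,0,0,0,0]]'
```

```text
t: 20.8
eef_pos: [0.543, -0.1012, 0.1204]
eef_rot: [-0.549, 0.55, 0.445, -0.444]
contact_force: [-2.1, 0.4, 11.2]
width: 0.003
t: 21.05
eef_pos: [0.5447, -0.1015, 0.1201]
eef_rot: [-0.548, 0.551, 0.446, -0.444]
contact_force: [-2.1, 1.2, 22.4]
width: 0.0
```

```bash
python3 -m pendant '[[0,-0.0025,0,0,0,0],[0,-0.0025,-0.005,0,0,0],[0,-0.0025,-0.01,0,0,0],[0,-0.0025,-0.015,0,0,0],[0,-0.0025,-0.02,0,0,0],[0,-0.0025,-0.025,0,0,0],[0,-0.0025,-0.03,0,0,0],[0,-0.0025,-0.034,0,0,0]]'
python3 - <<'E'
from h import *
st();S,_=cams.read_camera("scene"); find("scene",["tab_hinge","tab_edge","tab_ridge","lip_mouth"])
E
```

```text
t: 22.05
eef_pos: [0.5737, -0.1076, 0.1201]
eef_rot: [0.551, -0.548, -0.444, 0.446]
contact_force: [-10.8, 2.9, 18.7]
width: -0.001
t 22.05 q [-0.206  0.473  1.778  0.     0.895 -1.567] p [ 0.5737 -0.1076  0.1201] rot [ 0.5508 -0.5485 -0.444   0.4457] F [-10.8    2.94  18.75] w -0.0
[[0.208, -0.004, -0.978], [0.978, 0.001, 0.208], [0.0, -1.0, 0.004]]
scene tab_hinge [(0.87, [0.5433, -0.0985, 0.1456])]
scene tab_edge [(0.65, [0.6599, -0.121, 0.1433])]
scene tab_ridge [(0.68, [0.5437, -0.1007, 0.1411]), (0.55, [0.6126, -0.114, 0.1624])]
scene lip_mouth [(0.78, [0.6432, -0.1268, 0.1507])]
```

The tab was carried nearly home by the press. Ease the press and bring the fingertips up to the ridge to seat it.

```bash
python3 -m pendant '[[0,-0.0015,-0.003,0,0,0],[0,-0.0015,-0.008,0,0,0],[0,-0.0015,-0.013,0,0,0],[0,-0.0015,-0.017,0,0,0],[0,-0.0015,-0.02,0,0,0],[0,-0.0015,-0.02,0,0,0]]'; python3 -m pendant '[[0,0,-0.002,0,0,0],[0,0,-0.002,0,0,0]]'; python3 -m pendant '[[0,0,-0.002,0,0,0],[0,0,-0.002,0,0,0]]'
python3 - <<'E'
from h import *
st();S,_=cams.read_camera("scene"); find("scene",["tab_hinge","tab_edge","tab_ridge","lip_mouth","delivery_box"])
E
```

```text
t: 23.05
eef_pos: [0.5954, -0.1123, 0.1209]
eef_rot: [-0.549, 0.55, 0.445, -0.445]
contact_force: [-0.7, 0.1, 0.6]
width: 0.001
t: 23.3
eef_pos: [0.5969, -0.1127, 0.121]
eef_rot: [-0.55, 0.55, 0.445, -0.445]
contact_force: [0.1, -0.7, 0.9]
width: -0.005
t: 23.55
eef_pos: [0.5978, -0.1129, 0.1207]
eef_rot: [0.55, -0.549, -0.444, 0.445]
contact_force: [-3.7, 1.0, 1.4]
width: 0.001
t 23.55 q [-0.206  0.503  1.722 -0.     0.918 -1.567] p [ 0.5978 -0.1129  0.1207] rot [ 0.5502 -0.549  -0.4444  0.4454] F [-3.67  0.98  1.41] w 0.0
[[0.208, -0.002, -0.978], [0.978, 0.0, 0.208], [-0.0, -1.0, 0.002]]
scene tab_hinge [(0.92, [0.5401, -0.0983, 0.1449])]
scene tab_edge [(0.83, [0.6598, -0.1246, 0.1425])]
scene tab_ridge [(0.76, [0.6112, -0.1139, 0.1608]), (0.71, [0.5422, 0.0801, 0.0015])]
scene lip_mouth [(0.9, [0.642, -0.1244, 0.1524])]
scene delivery_box [(0.92, [0.5865, -0.1112, -0.0008])]
```

Contact with the ridge. Press lightly again and push to the end stop.

```bash
python3 -m pendant '[[0,0.001,-0.002,0,0,0],[0,0.001,-0.002,0,0,0]]'; python3 -m pendant '[[0,0,-0.002,0,0,0],[0,0,-0.002,0,0,0]]'; python3 -m pendant '[[0,0,-0.001,0,0,0],[0,0,-0.001,0,0,0]]'
```

```text
t: 24.1
eef_pos: [0.598, -0.1129, 0.1199]
eef_rot: [0.551, -0.548, -0.444, 0.446]
contact_force: [-11.8, 3.8, 9.6]
width: 0.001
t: 24.35
eef_pos: [0.5979, -0.1129, 0.1196]
eef_rot: [0.552, -0.547, -0.443, 0.447]
contact_force: [-17.6, 3.3, 12.6]
width: -0.002
t: 24.6
eef_pos: [0.598, -0.1129, 0.1194]
eef_rot: [0.553, -0.546, -0.442, 0.448]
contact_force: [-20.3, 4.3, 14.1]
width: -0.002
```

End stop reached: 20 N with no further motion. Release and move clear.

```bash
python3 -m pendant '[[0,-0.001,0.004,0,0,0],[0,-0.003,0.009,0,0,0],[0,-0.01,0.012,0,0,0],[0,-0.04,0.012,0,0,0],[0,-0.09,0.012,0,0,0],[0,-0.14,0.03,0,0,0],[0,-0.14,0.09,0,0,0],[0,-0.14,0.15,0,0,0],[0,-0.14,0.2,0,0,0],[0,-0.14,0.2,0,0,0],[0,-0.14,0.2,0,0,0]]'
python3 - <<'E'
from h import *
st()
for c in("scene","top"):
    S,D=cams.read_camera(c); find(c,["tab_hinge","tab_edge","tab_ridge","lip_mouth","sanitiser","tape_roll","pen_cup"])
    X=cloud(c,D); r=cams.regions_of(c,"delivery_box")
    if r:
        k=r[0]["pixels"]&(D>0)&(abs(X[...,2]-.14)<.003); print(cv2.minAreaRect(X[k][:,:2].astype(np.float32)))
    if c=="scene": cv2.imwrite("pics/m.png",cv2.resize(S[90:190,210:310],(600,600),interpolation=3))
E
```

```text
t: 25.98
eef_pos: [0.4094, -0.0727, 0.2611]
eef_rot: [-0.549, 0.55, 0.446, -0.444]
contact_force: [0.2, -0.4, -0.5]
width: -0.002
t 25.98 q [-0.204  0.027  2.007  0.     1.105 -1.565] p [ 0.4094 -0.0727  0.2611] rot [-0.5487  0.5505  0.4456 -0.4442] F [ 0.2  -0.37 -0.45] w -0.0
[[0.208, 0.003, -0.978], [0.978, -0.001, 0.208], [0.0, -1.0, -0.003]]
scene tab_hinge [(0.46, [0.6091, -0.1127, 0.1661])]
scene tab_edge [(0.97, [0.6603, -0.1233, 0.1507])]
scene tab_ridge [(0.77, [0.6121, -0.1121, 0.169])]
scene lip_mouth [(0.93, [0.6388, -0.1232, 0.1508]), (0.64, [0.5865, -0.1128, -0.0011])]
scene sanitiser [(0.75, [0.541, 0.0793, -0.0022])]
scene tape_roll [(0.9, [0.675, 0.0628, 0.0025])]
scene pen_cup [(0.51, [0.5427, -0.0994, 0.1434])]
((0.5892030000686646, -0.1089320033788681), (0.21202205121517181, 0.29480060935020447), 78.57612609863281)
top tab_hinge [(0.57, [0.5382, -0.1009, 0.1494]), (0.5, [0.642, -0.1225, 0.1414])]
top tab_edge [(0.62, [0.6541, -0.1247, 0.1514])]
top tab_ridge [(0.7, [0.6099, -0.118, 0.1609])]
top lip_mouth []
top sanitiser [(0.71, [0.5424, 0.0847, 0.0018])]
top tape_roll [(0.69, [0.6755, 0.0671, -0.0024])]
top pen_cup []
((0.5882807970046997, -0.10819971561431885), (0.20931676030158997, 0.2929058074951172), 78.5269546508789)
```

View pics/m.png

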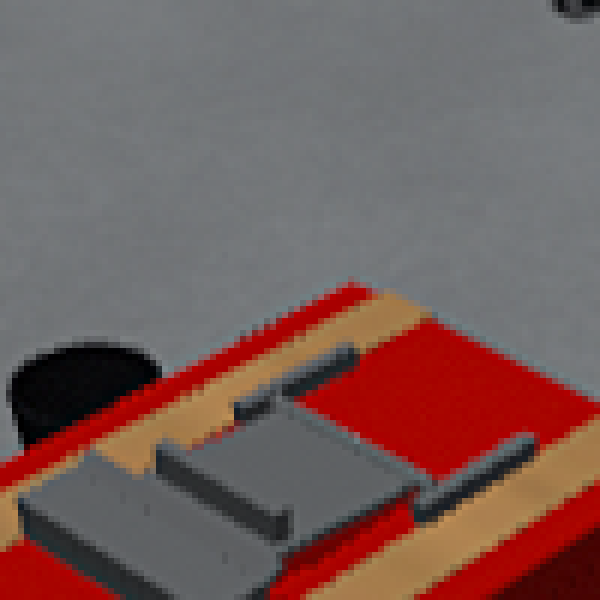

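```bash
python3 -c "
from workcell import bot
print(bot.close_job())"
```

```text
the job is handed in; nothing more can be done
None
```

The box is closed and the job is handed in, at about 26 s of the 43 s limit. The tab is folded flat and tucked under the lip, and the arm has moved clear.

**Last checks**
- **Home:** pushing on the ridge at about 20 N gave no further motion, so the tab was at its end stop. After letting go, both cameras put the ridge within about 3 mm of where it should be.
- **Tucked:** the last picture shows the tab's free edge under the lip.
- **Undisturbed:** the box is within about 1 mm of where it started, and the bottle and tape roll are where they were. The cup was not re-measured; it is only seen standing in the last picture.

**What went wrong or disagreed**
- **Tool height:** the real fingertips sit about 28 mm short of the reported tool point. My first fold attempt therefore landed on top of the ridge, with up to about 22 N.
- **Slide order:** the tab's slide crept forward before the tab was flat, about 3 mm on that first attempt and about 23 mm on the second. I pushed it back to its stop both times before folding it flat and pushing it home.
- **During the push:** most of the forward travel came from the pressed fingertips dragging the tab; the push on the ridge only seated it at the end. While the fingertips moved up to the ridge, the downforce fell to under 1 N for a moment, and the tab stayed flat under the lip.
- **Final detections:** after release, the scene camera placed the hinge and the pen cup wrongly. I set those aside in favour of the picture and the top camera's hinge reading.

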